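# Load the fold-back drying rack and hold it upright

## Robot

A 6-joint arm with a two-finger parallel gripper is mounted at the origin on the work surface. World frame = base frame: x ahead of the robot, y to its left, z up, the work surface at z = 0. Lengths are in m, angles in rad, forces in N, time in s.
With the tool pointing down it reaches from about 0.375 to 0.925 m from the base axis. Payload 5.7 kg.
Tool frame: the origin (TCP) lies between the finger pads; the fingertips stand 11 mm ahead of it and the grasp point (between the pads) lies 8 mm behind it; y points along the fingers, x is the direction in which the jaws open and shut, and the axes are right-handed (so a half turn about y gives the same grasp; the last joint's range is limited). The gripper opens to 88 mm and grips with 3 to 60 N. Pads are 20 mm wide; open, the fingers measure 115 mm over their backs; the gripper's body (75 mm by 178 mm) begins 61 mm behind the grasp point.
Start: joints at [-1.432, 0.359, 1.51, -0, 1.272, -0.115], TCP at [0.151, -0.581, 0.234] pointing down, gripper open.
Joint ranges: [-2.97, 2.97], [-1.01, 2.36], [0.21, 2.38], [-0.96, 4.11], [0.2, 2.71], [-2.98, 2.98]. Speed limits (rad/s): [2.39, 2.39, 3.14, 3.14, 3.14, 3.14].

## Interface

Orientations are given as a unit quaternion [x, y, z, w].
In Python, from cell import sensors, read_camera, get_calibration, order gives the robot as it stands.
- The arm moves only by the shell command python3 -m creep 'ROWS' [OPENING] [FORCE]. ROWS is JSON, a list of rows, each a list of 2 entries, a list of its own where there are three numbers: the shift along the tool's x, y, z normalised to -1 to 1, where 1 is 20 cm, then the turn, a rotation vector about the tool's x, y, z normalised to -1 to 1, where 1 is 45 degrees. A call has 1 to 20 rows; each row shifts and turns the commanded pose from where the row before left it, along the tool's axes as they then stand; what a row does not reach is not made up. A row lasts 1/12 s, in which the tool goes at most 41.7 mm and 7.16 degrees, less where a joint would pass 70% of its speed; a pose out of reach is approached as far as the arm can. A call with a number of a shift or a turn outside -1 to 1 is refused whole. A call with a gripper value outside its range is refused whole. OPENING is the opening, from 0 (shut) to 1 (fully open), set as the call begins (- or left out, the last holds). The fingers move at their own pace and stop on an object; FORCE is the grip in N (left out, the last holds). Time passes only in rows, so rows that do not move let the fingers close. It gives the time, the measured TCP pose, the force and the opening at its end, in the units of the state.
- sensors.get_state(): the state, without advancing time (a new reading comes with each control period).
- read_camera(name): name is "scene" or "top" or "wrist"; returns (picture, depth): 480x640x3 uint8, red, green, blue; 480x640 float32, m along the optical axis (not along the pixel's ray), 0 where there is no reading.
- get_calibration(name): a dict with "mtx" (3x3 intrinsics, pixels), "distortion" ([k1, k2, p1, p2, k3] as OpenCV has them; the pictures are not rectified), "world_from_camera" (4x4, takes a point from camera to world coordinates). Camera axes: x right, y down, z forward; pixel columns grow to the right and rows downward; lengths in m; the calibration is good to about 2 mm. A picture is of the moment at which its call begins: read the wrist's pose just before it. get_calibration takes no time and is no camera call; for the wrist camera it gives the pose at the moment of the call.
- order.job_done(): hands the job in, once; it reports no verdict.
The state is a dict: "time_s": time; "q": joint angles; "joint_vel": joint speeds; "joint_efforts": joint torques, N m; "tool_pos": TCP position; "orientation": TCP orientation; "force": force on the tool from outside, world axes, zero at the start; "ft_torque": the same for the moment, N m; "finger_gap": opening from 0.0 (shut) to 1.0 (fully open).
Only numpy, scipy, OpenCV 4.12 (cv2) and the standard library are available. Lean on these libraries where they do the work, as an engineer would, in place of code of your own. Each camera call takes 0.05 s, during which the arm holds its last target.

## Task

First hang the tube basket by its bow handle on the orange hook of the drying rack and let go of it; then flip the red kickstand forward over its top centre so that it drops fully down onto its stop. Then pull the sprung frame fully upright and keep holding it there: finish while still holding the frame, because it tips back when let go. Keep the basket level enough not to spill its tubes, and leave the other things on the bench where they stand.

Things in the scene. Friction and masses are not known exactly. Their poses are not given: they have to be found in the camera images.
- rack: White base plate of the drying rack, fixed to the bench, 190 x 320 x 12 mm. Origin on the bench top under the frame's foot hinge; x points to the rack's back (away from the robot), y to its left along the hinge, z up. The plate spans x -125 to +65, y -160 to +160 mm. The foot hinge lies along y, 30 mm above the origin.
- frame (a joint): Frame's lean, rad: 0 upright, positive = top back, away from the robot; range -0.01 to 0.30, starts at 0.30. A spring in the foot hinge always pushes it back; about 3 N at the top bar holds it upright. Open aluminium frame: 16 mm square uprights at y -120 and +120 mm, round 16 mm top bar with its axis 225 mm from the hinge; only the hook between the uprights.
- bar_grip (a point): Point on the axis of the frame's round top bar, 75 mm left of the middle, in the blue-sleeved stretch (y 50 to 100 mm, 17.6 mm thick, gripped as 16 mm): a good place to hold the frame, 225 mm from the foot hinge. Frame's axes: y along the bar, z along the uprights away from the hinge, x to the rack's back.
- hook_seat (a point): Bottom of the orange J hook (8 mm round rod), on the rod's centre line: 55 mm in front of the top bar, 20 mm below its axis, 30 mm right of the middle. The rod comes forward from the bar; its tip turns up 17 mm in front of this point and ends 32 mm above it. Frame's axes. The basket's handle bar rests here with its axis 8 mm above this point.
- basket: White basket with colour-capped tubes fixed in it, 64 (x) x 80 (y) x 50 mm, 0.13 to 0.24 kg. Origin at the centre of its underside, z up. An 8 mm wire bow stands in its y-z plane: posts at y -40 and +40 mm and a level bar along y. The opening under the bow is 69 mm high, from the caps (52 mm) to the bar's underside (121 mm), open to both x sides.
- basket_bar (a point): Middle of the basket's handle bar, on its axis, 125 mm above the basket's underside. The same axes as the basket.
- basket_tab (a point): Centre for gripping the orange upright tab on the handle bar: 12 mm (x) x 24 mm (y), from the bar to 187 mm above the basket's underside; this point is 168 mm above the underside, 43 mm above the bar's axis. Gripped here across y, fingers stay above the hook. The same axes as the basket.
- kickstand (a joint): Turn of the red kickstand about its hub, rad: 0 = folded up by the right upright (leaning 0.12 rad more back than the frame), 2.54 = fully down in front on its stop. It swings forward (to the robot's side), axis parallel to the rack's y, freely under its weight: short of top centre (leg straight up, 0.42 rad while the frame leans back) it falls back to 0, past it it drops to the stop and stays.
- kick_hub (a point): Pivot of the kickstand, outside the right upright, 147 mm right of the rack's middle, 100 mm from the foot hinge along the upright. The leg is 14 x 8 mm, 150 mm long.
- kick_peg (a point): Middle of the yellow round peg (12 mm thick, parallel to the rack's y) that sticks out 51 mm to the right of the leg near its tip, 135 mm from the hub; to push or pinch when flipping. This point is 33 mm right of the leg's middle plane, 22 mm from the peg's free end. The leg's rubber foot reaches 16 mm past the peg's axis.
- wash_bottle: Wash bottle, a bystander: clear and white, 68 mm in diameter, 207 mm high with its orange cap and spout. Origin at the centre of its underside.
- plate_a: Well plate with pink wells, a bystander, 86 x 128 x 17 mm, origin at the centre of its underside.
- plate_b: Well plate with grey wells, a bystander, 86 x 128 x 17 mm, origin at the centre of its underside.
- tip_box: White box of yellow pipette tips, a bystander, 85 x 120 x 51 mm, origin at the centre of its underside.
- blue_tray: Blue open tray, a bystander, 90 x 140 x 60 mm, origin at the centre of its underside.
- notebook: White notebook, a bystander, 100 x 145 x 12 mm, origin at the centre of its underside.

How it is judged:
On the way, in this order (a step that is already met when the one before it is completed fails the run):
1. the basket hangs by its handle bar on the hook, let go, its bar behind the hook's upturned tip and within 45 mm of the hook's seat (distance between basket_bar and hook_seat below 0.045 m and x of basket_bar in the frame of hook_seat above -0.012 m and contact force between the fingers and basket below 0.1 N and angle between basket's own z axis and vertical below 0.4 rad and contact force between basket and frame above 0.5 N), for 0.3 s.
2. the kickstand is fully down on its stop (over 2.4 rad) (value of joint kickstand above 2.4 rad), for 0.2 s.
At the end, for the whole second after the job is handed in: The fingers hold the frame (contact over 1 N) upright within 0.05 rad and at rest, the kickstand is down (over 2.4 rad), and the basket hangs on the hook (handle bar behind the upturned tip and within 45 mm of the seat, tilted under 0.4 rad) untouched by the fingers (all of step 1 and value of joint kickstand above 2.4 rad and value of joint frame below 0.05 rad and velocity of joint frame between -0.1 and 0.1 rad/s and contact force between the fingers and frame above 1 N); the arm keeps its last pose, push and grip.
It fails at once if the basket is tipped by more than 0.8 rad (angle between basket's own z axis and vertical above 0.8 rad).
It fails at once if another thing on the bench is moved by more than 30 mm (distance of any of wash_bottle, plate_a, plate_b, tip_box, blue_tray, notebook from where it was at the start of the episode above 0.03 m).
It also fails if it takes over 70 s, if anything falls off the work surface, if the arm or the gripper's body presses on something with over 40 N, if the wrist force passes 120 N, or if a joint passes its speed limit or range.

## Working session

There is one attempt and no reset: what is moved stays moved. The work goes in short steps, Python scripts to look and compute and a shell command to move; the robot and the scene stay as the last step left them, time stands still between calls to the robot, and variables do not carry over. Pictures are saved under pics/ and viewed, and the job is handed in when it is done.

```bash
ls; mkdir -p pics; python3 - <<'E'
from cell import sensors, read_camera, get_calibration
import cv2
s=sensors.get_state(); print(s)
for n in ("scene","top","wrist"):
    p,d=read_camera(n); cv2.imwrite(f"pics/{n}0.png",p[:,:,::-1])
    import numpy as np; np.save(f"pics/{n}0.npy",d)
    c=get_calibration(n); print(n,c)
E
```

```text
pics
{'time_s': 0.0, 'q': array([-1.43209840e+00,  3.59479284e-01,  1.51142614e+00, -2.33918094e-08,
        1.27250516e+00, -1.15122783e-01]), 'joint_vel': array([-1.08830797e-04, -3.35567600e-04,  5.75460858e-05, -1.60719597e-03,
       -6.18745723e-04,  7.71324646e-04]), 'joint_efforts': array([ 4.50802982e-04, -5.15375304e+01, -2.70724851e+01,  6.75132335e-02,
        3.50885815e-02, -1.33048470e-04]), 'tool_pos': array([ 0.15054828, -0.58011159,  0.23282729]), 'orientation': array([-0.5588145 ,  0.4331535 , -0.43223387,  0.55971268]), 'force': array([-0.87959548,  0.86720364,  0.32604972]), 'ft_torque': array([-0.02635492, -0.03089428, -0.04503713]), 'finger_gap': 1.002022108671081}
scene {'mtx': array([[477.0580289 ,   0.        , 324.95556143],
       [  0.        , 477.0580289 , 240.93944984],
       [  0.        ,   0.        ,   1.        ]]), 'distortion': array([-0.11572584,  0.        ,  0.        ,  0.        ,  0.        ]), 'world_from_camera': array([[ 0.45486482,  0.63600445, -0.62337496,  1.33340356],
       [ 0.89034514, -0.34016172,  0.30261451, -0.32447005],
   
[... 461 characters left out ...]
-0.99975911,  0.01914676, -0.01072913, -0.00182484],
       [ 0.00686097, -0.19170639, -0.98142834,  1.69665876],
       [ 0.        ,  0.        ,  0.        ,  1.        ]])}
wrist {'mtx': array([[336.03542094,   0.        , 318.59182378],
       [  0.        , 336.03542094, 237.92194761],
       [  0.        ,   0.        ,   1.        ]]), 'distortion': array([-0.04661689,  0.        ,  0.        ,  0.        ,  0.        ]), 'world_from_camera': array([[ 0.25028778, -0.92731967, -0.27827013,  0.22560661],
       [-0.96817063, -0.24010855, -0.07066477, -0.56133697],
       [-0.00128621,  0.2870995 , -0.9578999 ,  0.38368409],
       [ 0.        ,  0.        ,  0.        ,  1.        ]])}
```

View pics/scene0.png

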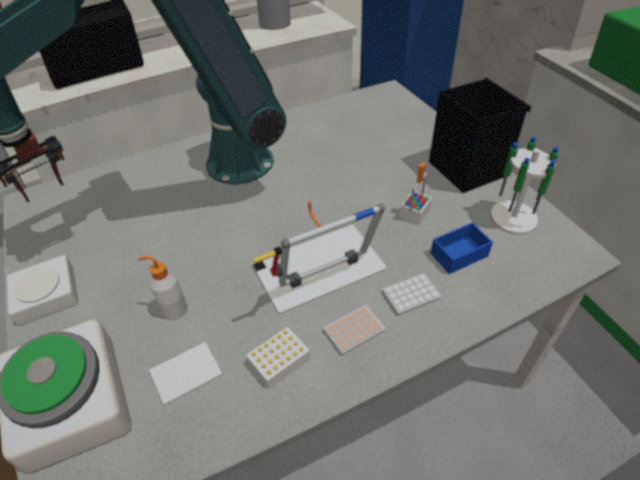

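View pics/top0.png

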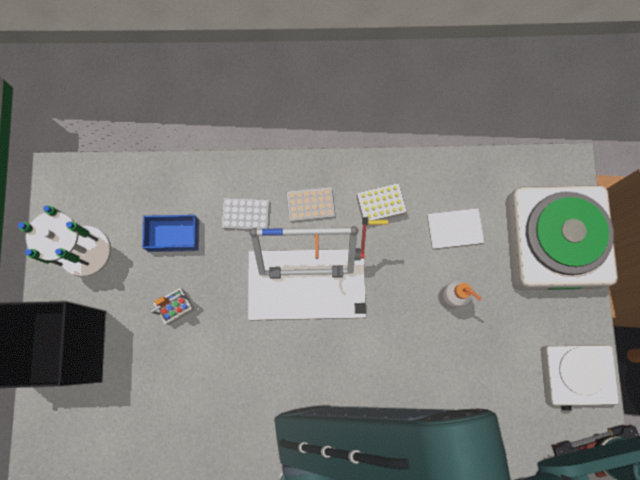

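View pics/wrist0.png

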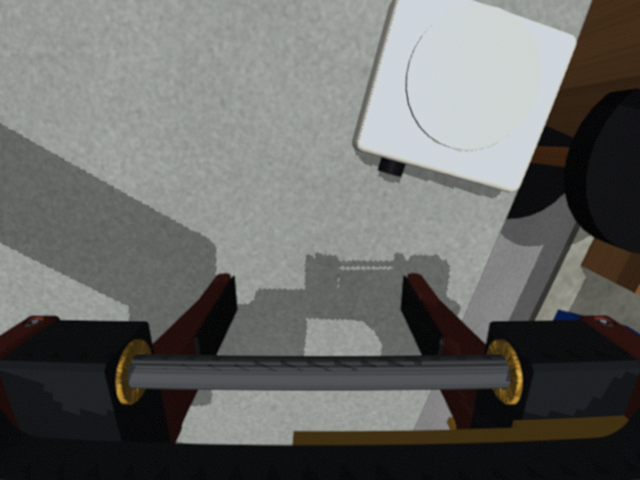

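The scene view shows the rack in the middle with its hook at about (313,214) and the yellow peg at (265,258). The basket is at about (418,200). In the top view the basket is at (173,307), the blue sleeve at (272,232), the hook at (317,246) and the peg at (376,222). I'll zoom in and get point positions from depth.

```bash
cat > h.py <<'E'
import numpy as np, cv2
from scipy.spatial.transform import Rotation as R
from cell import sensors, read_camera, get_calibration
def ray(c,uv):
    p=cv2.undistortPoints(np.array([[uv]],float),c["mtx"],c["distortion"])[0,0]
    W=c["world_from_camera"]; return W[:3,3],W[:3,:3]@np.array([p[0],p[1],1.])
def atz(c,uv,z):
    o,d=ray(c,uv); return o+d*(z-o[2])/d[2]
def cloud(c,d):
    v,u=np.nonzero(d>0)
    p=cv2.undistortPoints(np.stack([u,v],1)[:,None].astype(float),c["mtx"],c["distortion"])[:,0]
    P=np.c_[p,np.ones(len(p))]*d[v,u][:,None]; W=c["world_from_camera"]
    return u,v,P@W[:3,:3].T+W[:3,3]
def tri(c1,a,c2,b):
    o1,d1=ray(c1,a);o2,d2=ray(c2,b)
    s=np.linalg.lstsq(np.c_[d1,-d2],o2-o1,rcond=None)[0]
    p,q=o1+s[0]*d1,o2+s[1]*d2
    return (p+q)/2,np.linalg.norm(p-q)
E
python3 - <<'E'
import cv2
def z(n,x0,x1,y0,y1,o):
    i=cv2.imread(f"pics/{n}0.png")[y0:y1,x0:x1]; cv2.imwrite(f"pics/{o}.png",cv2.resize(i,None,fx=4,fy=4,interpolation=cv2.INTER_CUBIC))
z("scene",240,440,155,305,"zs"); z("top",230,430,195,335,"zt"); z("top",140,220,270,340,"zb")
E
python3 - <<'E'
from h import *
for n in("scene","top"):
    c=get_calibration(n);u,v,P=cloud(c,np.load(f"pics/{n}0.npy"))
    im=cv2.imread(f"pics/{n}0.png"); hsv=cv2.cvtColor(im,cv2.COLOR_BGR2HSV)[v,u]
    H,S,V=hsv.T.astype(int)
    reg=(P[:,0]>.3)&(P[:,0]<.85)&(abs(P[:,1])<.5)&(P[:,2]>.01)&(P[:,2]<.35)
    for nm,m in dict(orange=(H>5)&(H<16)&(S>150),yellow=(H>20)&(H<33)&(S>150),blue=(H>105)&(H<122)&(S>150),red=((H<5)|(H>174))&(S>150)).items():
        M=np.zeros(im.shape[:2],np.uint8);k=m&reg;M[v[k],u[k]]=1
        nn,L,st,ct=cv2.connectedComponentsWithStats(M)
        lab=L[v,u]*k
        for j in range(1,nn):
            if st[j,4]>8:
                q=P[lab==j];print(n,nm,ct[j].round(1),st[j,4],np.median(q,0).round(3),q.min(0).round(3),q.max(0).round(3))
E
```

```text
scene orange [420.8 171.9] 82 [0.507 0.379 0.17 ] [0.494 0.374 0.136] [0.514 0.394 0.19 ]
scene orange [313.7 217.5] 26 [ 0.612 -0.001  0.248] [ 0.589 -0.003  0.245] [0.64  0.001 0.255]
scene orange [156.8 268.6] 234 [ 0.519 -0.363  0.169] [ 0.49  -0.394  0.147] [ 0.533 -0.346  0.206]
scene yellow [263.9 257.1] 63 [ 0.675 -0.148  0.253] [ 0.473 -0.169  0.017] [ 0.68  -0.107  0.259]
scene blue [364.6 213.5] 84 [0.658 0.106 0.252] [0.651 0.084 0.241] [0.662 0.13  0.258]
scene blue [460.7 247.4] 1377 [0.707 0.394 0.039] [0.656 0.326 0.01 ] [0.748 0.469 0.066]
scene red [274.5 266.4] 62 [ 0.639 -0.118  0.166] [ 0.614 -0.12   0.128] [ 0.672 -0.111  0.238]
top orange [316.2 246.4] 27 [0.612 0.    0.245] [ 0.584 -0.002  0.237] [0.641 0.001 0.281]
top orange [464.4 290.9] 179 [ 0.506 -0.363  0.169] [ 0.486 -0.396  0.158] [ 0.527 -0.344  0.215]
top orange [160.9 301.5] 31 [0.495 0.381 0.181] [0.491 0.374 0.14 ] [0.507 0.393 0.19 ]
top yellow [378.2 222. ] 46 [ 0.668 -0.15   0.253] [ 0.665 -0.168  0.246] [ 0.673 -0.127  0.26 ]
top blue [166.2 233.2] 307 [0.686 0.414 0.057] [0.653 0.328 0.01 ] [0.742 0.467 0.07 ]
top blue [166.5 316.4] 11 [0.471 0.399 0.051] [0.466 0.394 0.045] [0.474 0.403 0.054]
top red [180.9 300.3] 12 [0.512 0.362 0.049] [0.507 0.359 0.044] [0.516 0.368 0.057]
top red [163.3 310.6] 13 [0.485 0.408 0.051] [0.481 0.402 0.046] [0.49  0.414 0.061]
top red [178.6 309.5] 11 [0.488 0.366 0.051] [0.483 0.363 0.045] [0.491 0.371 0.055]
```

```bash
python3 - <<'E'
from scipy.spatial.transform import Rotation as R
print(R.from_quat([-0.5588145 ,  0.4331535 , -0.43223387,  0.55971268]).as_matrix().round(3))
E
```

```text
[[ 0.251 -0.     0.968]
 [-0.968  0.002  0.251]
 [-0.002 -1.     0.   ]]
```

View pics/zs.png

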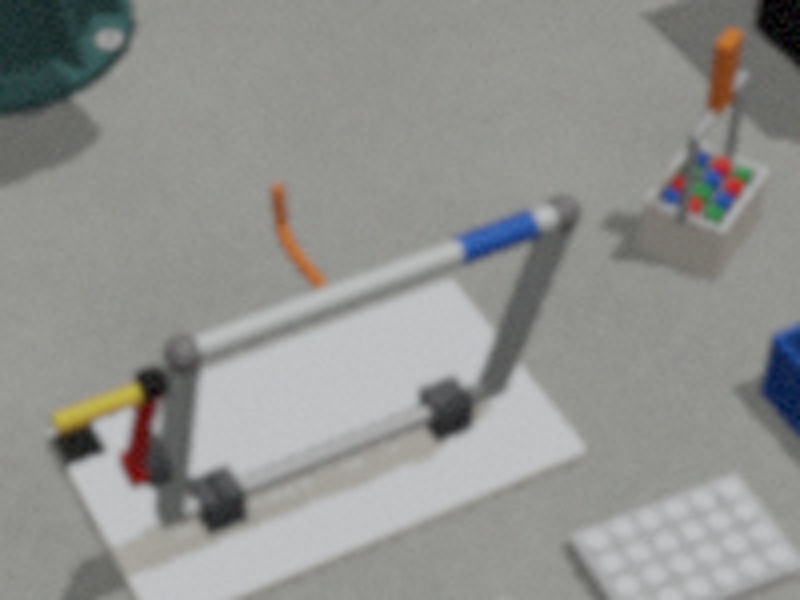

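View pics/zt.png

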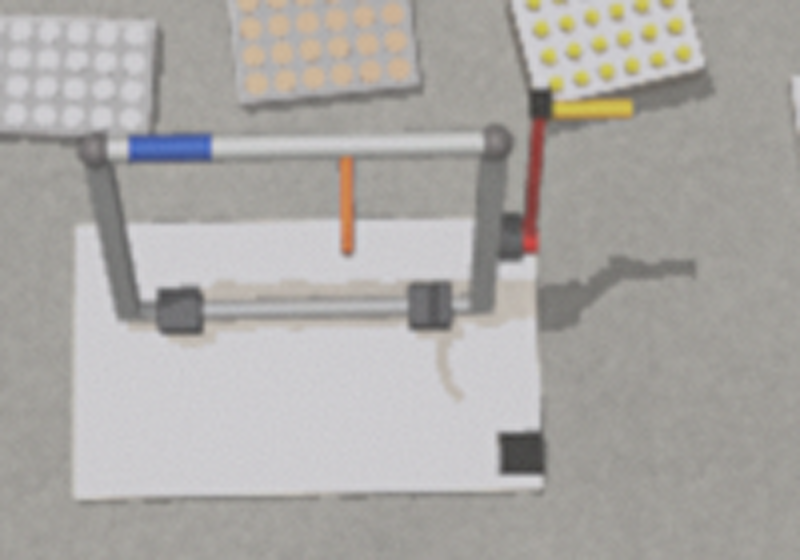

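View pics/zb.png

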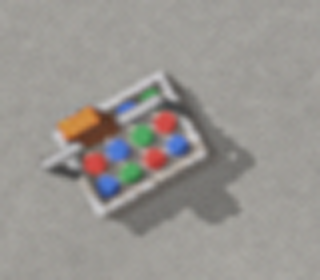

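```bash
python3 - <<'E'
from h import *
t=get_calibration("top");s=get_calibration("scene")
f=lambda x,y:(x/4+230-.375,y/4+195-.375)
fs=lambda x,y:(x/4+240-.375,y/4+155-.375)
fb=lambda x,y:(x/4+140-.375,y/4+270-.375)
for n,p in dict(BL=(75,225),FL=(73,498),FR=(543,490)).items(): print(n,atz(t,f(*p),.012).round(4))
for n,p in dict(BR=(340,0),BL_=(585,450),).items(): print(n,atz(s,fs(450,280) if n=='BR' else fs(*p),.012).round(4))
for n,a,b in [("barL",(93,148),(565,210)),("barR",(495,142),(182,352)),("sleeveL",(129,149),(538,222)),("sleeveR",(211,149),(463,248)),("pegtip",(632,109),(58,420)),("pegroot",(554,109),(140,392)),("hookroot",(347,157),(322,284))]:
    p,e=tri(t,f(*a),s,fs(*b));print(n,p.round(4),e.round(4))
for n,a,b in [("tabtop",(78,122),(735,35))]:
    p,e=tri(t,fb(*a),s,fs(*b));print(n,p.round(4),e.round(4))
print("bowbar ends z=.125",atz(t,fb(44,163),.125),atz(t,fb(160,100),.125))
for q in [(100,215),(208,152),(165,70),(60,135)]: print("rim .05",atz(t,fb(*q),.05).round(4))
for q in [(648,190),(724,232),(770,172),(700,135)]: print("rim scene .05",atz(s,fs(*q),.05).round(4))
print("bow scene",atz(s,fs(692,148),.125),atz(s,fs(742,75),.125))
E
python3 -c "
import cv2
i=cv2.imread('pics/scene0.png')[155:235,395:450]; cv2.imwrite('pics/zsb.png',cv2.resize(i,None,fx=8,fy=7,interpolation=cv2.INTER_CUBIC))"
```

```text
BL [0.6487 0.1883 0.012 ]
FL [0.4609 0.189  0.012 ]
FR [ 0.4597 -0.1293  0.012 ]
BR [0.4636 0.1882 0.012 ]
BL_ [0.6505 0.188  0.012 ]
barL [0.6526 0.1519 0.2472] 0.0018
barR [ 0.6515 -0.0898  0.2463] 0.0003
sleeveL [0.6525 0.1319 0.246 ] 0.0049
sleeveR [0.6514 0.0828 0.2463] 0.0048
pegtip [ 0.6696 -0.1704  0.2511] 0.0041
pegroot [ 0.6707 -0.124   0.25  ] 0.0035
hookroot [ 6.433e-01 -6.000e-04  2.496e-01] 0.0005
tabtop [0.5005 0.3868 0.189 ] 0.0063
bowbar ends z=.125 [0.48032513 0.42071038 0.125     ] [0.51851952 0.34915997 0.125     ]
rim .05 [0.452  0.4031 0.05  ]
rim .05 [0.4918 0.3334 0.05  ]
rim .05 [0.547  0.3631 0.05  ]
rim .05 [0.5053 0.431  0.05  ]
rim scene .05 [0.4831 0.3451 0.05  ]
rim scene .05 [0.5476 0.3685 0.05  ]
rim scene .05 [0.5093 0.4377 0.05  ]
rim scene .05 [0.4487 0.4157 0.05  ]
bow scene [0.52815354 0.34378701 0.125     ] [0.47700762 0.4232999  0.125     ]
```

View pics/zsb.png

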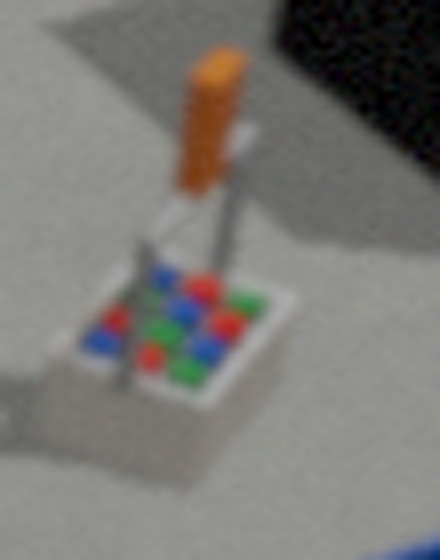

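Measured from the two views:
- **Rack:** yaw ≈ 0, hinge at x ≈ 0.586, middle at y ≈ 0.030.
- **Hook seat:** about (0.594, 0.000, 0.242).
- **Basket:** (0.4995, 0.386), yaw ≈ 29°.
- **Peg:** (0.670, -0.150, 0.250).

First I rise and square the tool, then swing over.

```bash
python3 -m creep '[[[0,-0.15,0],[0,0.08,0]],[[0,-0.15,0],[0,0.08,0]],[[0,-0.15,0],[0,0.08,0]],[[0,-0.15,0],[0,0.082,0]],[[0,-0.15,0],[0,0,0]],[[0,-0.15,0],[0,0,0]],[[0,0,0],[0,0,0]]]' 1 40
python3 -m creep '[[[-0.117,0,0.129],[0,0,0]],[[-0.117,0,0.129],[0,0,0]],[[-0.117,0,0.129],[0,0,0]],[[-0.117,0,0.129],[0,0,0]],[[-0.117,0,0.129],[0,0,0]],[[-0.117,0,0.129],[0,0,0]],[[-0.117,0,0.129],[0,0,0]],[[-0.117,0,0.129],[0,0,0]],[[-0.117,0,0.129],[0,0,0]],[[-0.117,0,0.129],[0,0,0]],[[-0.117,0,0.129],[0,0,0]],[[-0.117,0,0.129],[0,0,0]],[[0,0,0],[0,0,0]]]'
```

```text
time_s: 0.73
tool_pos: [0.151, -0.5831, 0.4203]
orientation: [0.502, -0.497, 0.503, -0.498]
force: [0.1, -1.3, 0.3]
finger_gap: 1.001
time_s: 1.82
tool_pos: [0.4634, -0.2954, 0.4126]
orientation: [-0.5, 0.499, -0.498, 0.503]
force: [-0.1, -0.3, -0.4]
finger_gap: 1.0
```

```bash
python3 -m creep '[[[-0.17,0,0],[0,0,0]],[[-0.17,0,0],[0,0,0]],[[-0.17,0,0],[0,0,0]],[[-0.17,0,0],[0,0,0]],[[-0.17,0,0],[0,0,0]],[[-0.17,0,0],[0,0,0]],[[-0.17,0,0],[0,0,0]],[[-0.17,0,0],[0,0,0]],[[-0.17,0,0],[0,0,0]],[[-0.17,0,0],[0,0,0]],[[-0.17,0,0],[0,0,0]],[[-0.17,0,0],[0,0,0]],[[-0.17,0,0],[0,0,0]],[[-0.17,0,0],[0,0,0]],[[-0.17,0,0],[0,0,0]],[[-0.17,0,0],[0,0,0]],[[-0.17,0,0],[0,0,0]],[[-0.17,0,0],[0,0,0]],[[-0.17,0,0],[0,0,0]],[[-0.17,0,0],[0,0,0]]]'
python3 -m creep '[[[0,0,0],[0,-0.13,0]],[[0,0,0],[0,-0.13,0]],[[0,0,0],[0,-0.13,0]],[[0,0,0],[0,-0.13,0]],[[0,0,0],[0,-0.13,0]],[[0,0,0],[0,0,0]],[[0,0,0],[0,0,0]]]'
python3 - <<'E'
from h import *
c=get_calibration("wrist");s=sensors.get_state()
p,d=read_camera("wrist");cv2.imwrite("pics/w1.png",p[:,:,::-1]);np.save("pics/w1.npy",d)
np.savez("pics/w1c.npz",**c)
print(s["tool_pos"],R.from_quat(s["orientation"]).as_matrix().round(3),s["q"].round(2))
E
```

```text
time_s: 3.48
tool_pos: [0.4591, 0.3813, 0.4129]
orientation: [0.501, -0.5, 0.5, -0.5]
force: [-0.2, -0.6, 1.1]
finger_gap: 1.001
time_s: 4.07
tool_pos: [0.4594, 0.3797, 0.413]
orientation: [0.61, -0.358, 0.358, -0.609]
force: [0.0, -0.8, 0.1]
finger_gap: 0.999
[0.45941299 0.37972538 0.41301635] [[ 0.486 -0.001  0.874]
 [-0.874 -0.001  0.486]
 [ 0.    -1.    -0.001]] [ 0.57  0.25  1.24 -0.    1.66  1.64]
```

View pics/w1.png

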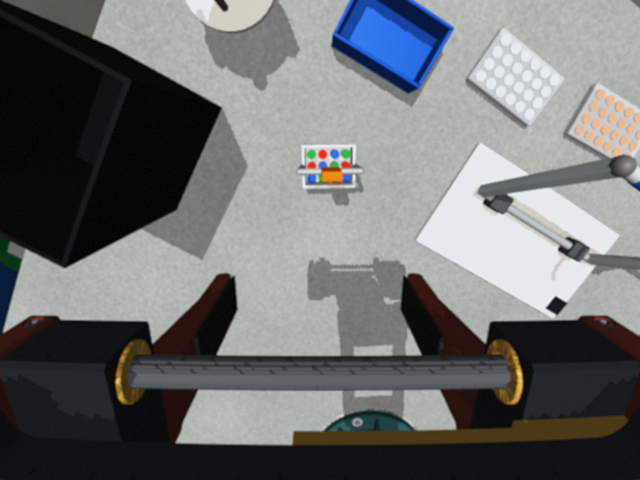

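```bash
python3 - <<'E'
from h import *
c=dict(np.load("pics/w1c.npz"));d=np.load("pics/w1.npy");im=cv2.imread("pics/w1.png")
print("tabtop",atz(c,(332,171.5),.187),atz(c,(332,176),.18), "bar",atz(c,(298,171),.125),atz(c,(362,171),.125))
h=cv2.cvtColor(im,cv2.COLOR_BGR2HSV);u,v,P=cloud(c,d);H,S,V=h[v,u].T.astype(int)
k=(H>5)&(H<18)&(S>150)&(abs(u-330)<25)&(abs(v-175)<15)
q=P[k];print(len(q),q.min(0).round(3),q.max(0).round(3));t=q[q[:,2]>.18];print(len(t),t.mean(0).round(4),u[k][q[:,2]>.18].min(),u[k][q[:,2]>.18].max())
for q in [(301,145),(355,145),(302,188),(355,187)]: print("rim",atz(c,q,.05).round(4))
uu,vv,PP=cloud(get_calibration("top"),np.load("pics/top0.npy"))
k=(PP[:,1]>.44)&(PP[:,0]<.6)&(PP[:,0]>.2)&(PP[:,2]>.03)&(PP[:,1]<1);print(PP[k].min(0),PP[k].max(0))
E
```

```text
tabtop [0.50236243 0.38674206 0.187     ] [0.49752728 0.38367545 0.18      ] bar [0.47756876 0.42027747 0.125     ] [0.51768632 0.34819187 0.125     ]
174 [0.488 0.373 0.13 ] [0.507 0.396 0.188]
119 [0.4972 0.3847 0.1859] 322 342
rim [0.5048 0.4348 0.05  ]
rim [0.5436 0.365  0.05  ]
rim [0.4494 0.4033 0.05  ]
rim [0.4901 0.3332 0.05  ]
[0.30425315 0.56966746 0.03001647] [0.59956119 0.76668652 0.27925626]
```

```bash
python3 -m creep '[[[0.036,0,0.09],[0,0,0]],[[0.037,0,0.09],[0,0,0]],[[0,0.15,0],[0,0,0]],[[0,0.15,0],[0,0,0]],[[0,0.15,0],[0,0,0]],[[0,0.15,0],[0,0,0]],[[0,0,0],[0,0,0]],[[0,0,0],[0,0,0]]]'
python3 - <<'E'
from h import *
c=get_calibration("wrist");s=sensors.get_state()
p,d=read_camera("wrist");cv2.imwrite("pics/w2.png",p[:,:,::-1])
h=cv2.cvtColor(p,cv2.COLOR_RGB2HSV);u,v,P=cloud(c,d);H,S,V=h[v,u].T.astype(int)
k=(H>5)&(H<18)&(S>150)&(P[:,2]>.18)&(P[:,2]<.2);print(k.sum(),P[k].mean(0).round(4),P[k].min(0),P[k].max(0),s["tool_pos"])
E
```

```text
time_s: 4.78
tool_pos: [0.4971, 0.3844, 0.2924]
orientation: [0.611, -0.358, 0.357, -0.609]
force: [0.7, 0.4, -0.0]
finger_gap: 1.001
459 [0.498  0.3861 0.186 ] [0.30954497 0.37241496 0.18012518] [0.50820651 0.57545772 0.19424302] [0.49705395 0.38439585 0.29241509]
```

View pics/w2.png

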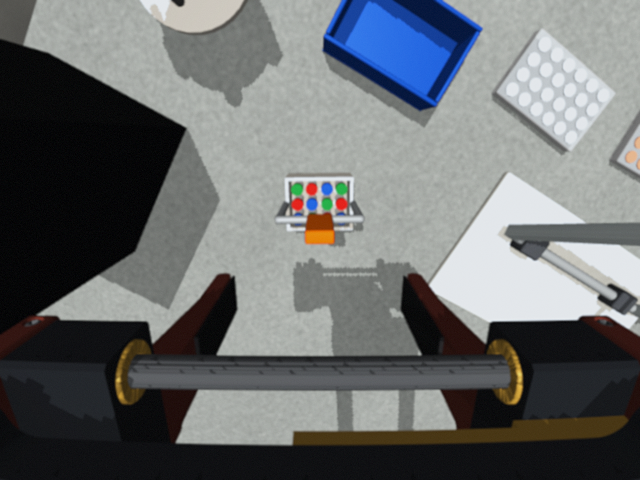

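The wrist view shows the tab at about (320,230), centred between the fingers and square to them. I descend 0.132 m and grip.

```bash
python3 -m creep '[[[0,0.11,0.004],[0,0,0]],[[0,0.11,0],[0,0,0]],[[0,0.11,0],[0,0,0]],[[0,0.11,0],[0,0,0]],[[0,0.11,0],[0,0,0]],[[0,0.11,0],[0,0,0]],[[0,0,0],[0,0,0]]]'
python3 -m creep '[[[0,0,0],[0,0,0]],[[0,0,0],[0,0,0]],[[0,0,0],[0,0,0]],[[0,0,0],[0,0,0]],[[0,0,0],[0,0,0]],[[0,0,0],[0,0,0]],[[0,0,0],[0,0,0]],[[0,0,0],[0,0,0]],[[0,0,0],[0,0,0]],[[0,0,0],[0,0,0]],[[0,0,0],[0,0,0]],[[0,0,0],[0,0,0]]]' 0 35
python3 -m creep '[[[0,-0.05,0],[0,0,0]],[[0,-0.1,0],[0,0,0]],[[0,-0.15,0],[0,0,0]],[[0,-0.15,0],[0,0,0]],[[0,-0.15,0],[0,0,0]],[[0,-0.15,0],[0,0,0]],[[0,-0.15,0],[0,0,0]],[[0,-0.1,0],[0,0,0]],[[0,0,0],[0,0,0]]]'
python3 - <<'E'
from h import *
for n in ("wrist","scene"):
  p,d=read_camera(n);cv2.imwrite(f"pics/{n}3.png",p[:,:,::-1])
E
```

```text
time_s: 5.42
tool_pos: [0.498, 0.3852, 0.1602]
orientation: [0.611, -0.358, 0.357, -0.609]
force: [-1.3, 0.3, -0.6]
finger_gap: 0.998
time_s: 6.42
tool_pos: [0.4985, 0.3855, 0.1615]
orientation: [0.61, -0.357, 0.357, -0.61]
force: [0.7, 0.1, -1.4]
finger_gap: 0.271
time_s: 7.17
tool_pos: [0.5004, 0.3868, 0.3677]
orientation: [-0.607, 0.356, -0.359, 0.613]
force: [1.3, -0.2, -1.5]
finger_gap: 0.268
```

View pics/wrist3.png

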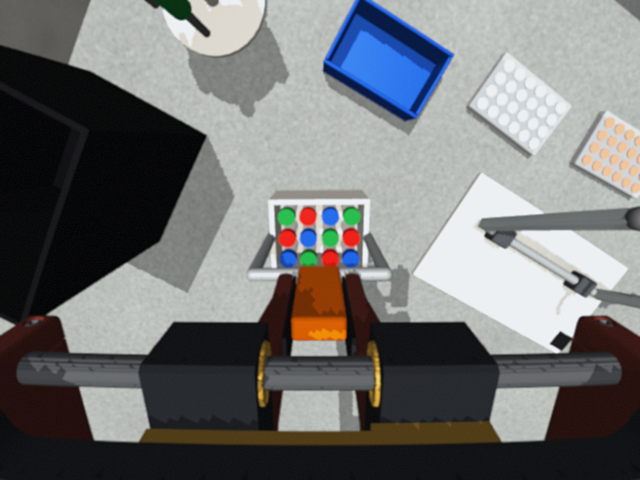

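View pics/scene3.png

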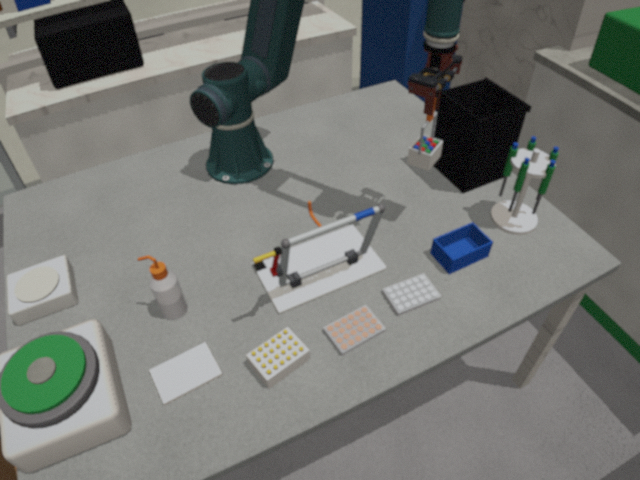

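```bash
python3 -m creep '[[[0,0,0],[0,0.08,0]],[[0,0,0],[0,0.11,0]],[[0,0,0],[0,0.11,0]],[[0,0,0],[0,0.11,0]],[[0,0,0],[0,0.11,0]],[[0,0,0],[0,0.08,0]],[[0,0,0],[0,0.047,0]],[[0,0,0],[0,0,0]]]'
python3 -m creep '[[[0.06,0,0],[0,0,0]],[[0.12,0,0],[0,0,0]],[[0.12,0,0],[0,0,0]],[[0.12,0,0],[0,0,0]],[[0.12,0,0],[0,0,0]],[[0.12,0,0],[0,0,0]],[[0.12,0,0],[0,0,0]],[[0.12,0,0],[0,0,0]],[[0.12,0,0],[0,0,0]],[[0.12,0,0],[0,0,0]],[[0.12,0,0],[0,0,0]],[[0.12,0,0],[0,0,0]],[[0.12,0,0],[0,0,0]],[[0.12,0,0],[0,0,0]],[[0.12,0,0],[0,0,0]],[[0.12,0,0],[0,0,0]],[[0.07,0,0],[0,0,0]],[[0,0,0],[0,0,0]],[[0,0,0],[0,0,0]]]'
python3 - <<'E'
from h import *
s=sensors.get_state();print(R.from_quat(s["orientation"]).as_matrix().round(3))
c=get_calibration("wrist");np.savez("pics/w4c.npz",**c)
for n in ("wrist","scene"):
  p,d=read_camera(n);cv2.imwrite(f"pics/{n}4.png",p[:,:,::-1]);np.save(f"pics/{n}4.npy",d)
E
```

```text
time_s: 7.93
tool_pos: [0.4975, 0.3849, 0.3588]
orientation: [0.502, -0.5, 0.499, -0.499]
force: [0.7, 0.7, -2.0]
finger_gap: 0.27
time_s: 9.52
tool_pos: [0.499, -0.0012, 0.3609]
orientation: [0.501, -0.5, 0.499, -0.5]
force: [-0.2, 0.1, -1.3]
finger_gap: 0.272
[[ 0.002 -0.002  1.   ]
 [-1.     0.001  0.002]
 [-0.001 -1.    -0.002]]
```

View pics/wrist4.png

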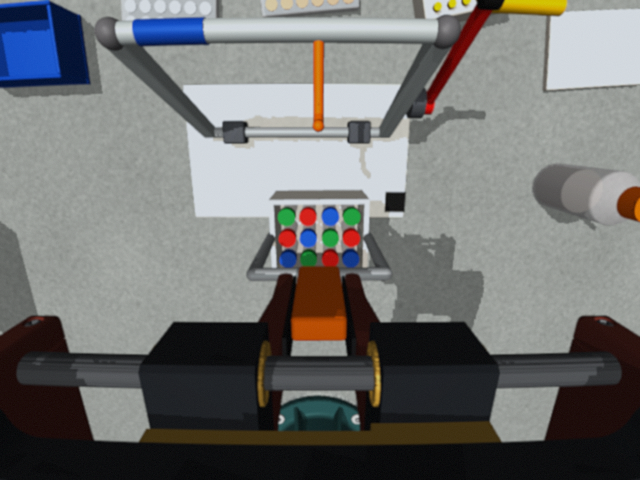

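View pics/scene4.png

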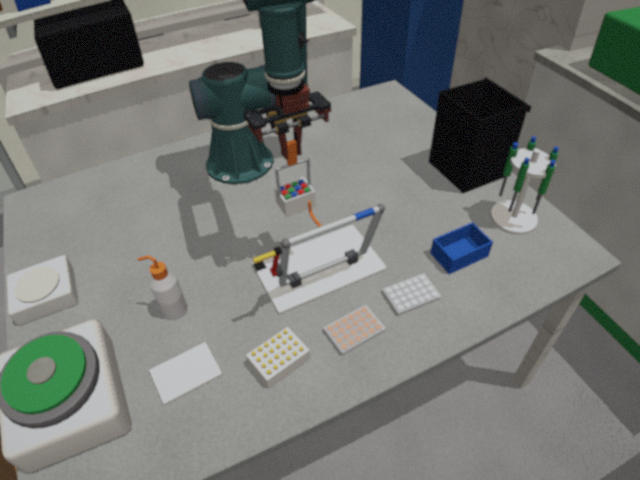

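The hook at u≈318 is in line with the basket's middle at u≈318 in the wrist view. I'll measure the hook from this view.

```bash
python3 - <<'E'
from h import *
c=dict(np.load("pics/w4c.npz"));d=np.load("pics/wrist4.npy");im=cv2.imread("pics/wrist4.png")
h=cv2.cvtColor(im,cv2.COLOR_BGR2HSV);u,v,P=cloud(c,d);H,S,V=h[v,u].T.astype(int)
k=(H>5)&(H<18)&(S>130)&(abs(u-318)<12)&(v<135)
for a in range(40,134,6):
    m=k&(abs(v-a)<3); print(a,m.sum(),np.median(P[m],0).round(4) if m.any() else "")
print(P[k].min(0),P[k].max(0))
k=(abs(u-320)<60)&(abs(v-271)<2)&(P[:,2]>.28)&(P[:,2]<.36);print(P[k].min(0),P[k].max(0),np.median(P[k],0))
E
```

```text
40 25 [ 0.6425 -0.0012  0.247 ]
46 52 [ 0.6394 -0.0012  0.2466]
52 55 [ 0.6357 -0.0012  0.2462]
58 49 [ 0.6318 -0.0012  0.2461]
64 50 [ 0.6278 -0.0012  0.2458]
70 53 [ 0.6239 -0.0012  0.2451]
76 53 [ 0.62   -0.0012  0.2445]
82 51 [ 0.616  -0.0012  0.2445]
88 45 [ 0.6118 -0.0012  0.2441]
94 45 [ 0.6076 -0.0012  0.2437]
100 44 [ 0.6035 -0.0012  0.2435]
106 45 [ 0.5992 -0.0012  0.2437]
112 44 [ 0.5949 -0.0012  0.2446]
118 45 [ 0.5903 -0.0012  0.2493]
124 51 [ 0.5851 -0.0013  0.2768]
130 21 [ 0.5819 -0.0013  0.2763]
[ 0.58126765 -0.00487594  0.24101747] [0.64339001 0.00254612 0.27858444]
[ 0.49965904 -0.03773954  0.3254855 ] [0.50452886 0.0324681  0.33777049] [ 0.50106646 -0.00258233  0.32762483]
```

```bash
python3 -m creep '[[[0,0.05,0],[0,0,0]],[[0,0.05,0],[0,0,0]],[[0,0.05,0],[0,0,0]],[[0,0,0],[0,0,0]],[[0,0,0],[0,0,0]],[[0,0,0.05],[0,0,0]],[[0,0,0.05],[0,0,0]],[[0,0,0.05],[0,0,0]],[[0,0,0.05],[0,0,0]],[[0,0,0.05],[0,0,0]],[[0,0,0.05],[0,0,0]],[[0,0,0.05],[0,0,0]],[[0,0,0.05],[0,0,0]],[[0,0,0.05],[0,0,0]],[[0,0,0.05],[0,0,0]],[[0,0,0],[0,0,0]],[[0,0,0],[0,0,0]]]'
python3 - <<'E'
from h import *
s=sensors.get_state();c=get_calibration("wrist");np.savez("pics/w5c.npz",**c)
for n in ("wrist","scene"):
  p,d=read_camera(n);cv2.imwrite(f"pics/{n}5.png",p[:,:,::-1]);np.save(f"pics/{n}5.npy",d)
E
```

```text
time_s: 11.03
tool_pos: [0.6002, -0.0001, 0.3314]
orientation: [0.501, -0.499, 0.499, -0.501]
force: [-0.2, 0.3, -1.8]
finger_gap: 0.272
```

View pics/wrist5.png

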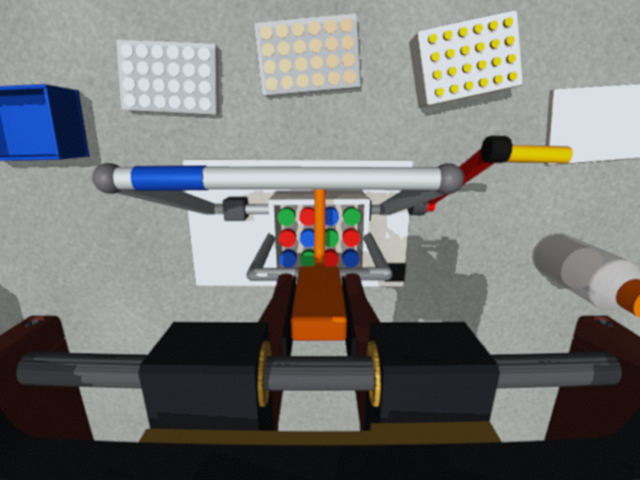

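View pics/scene5.png

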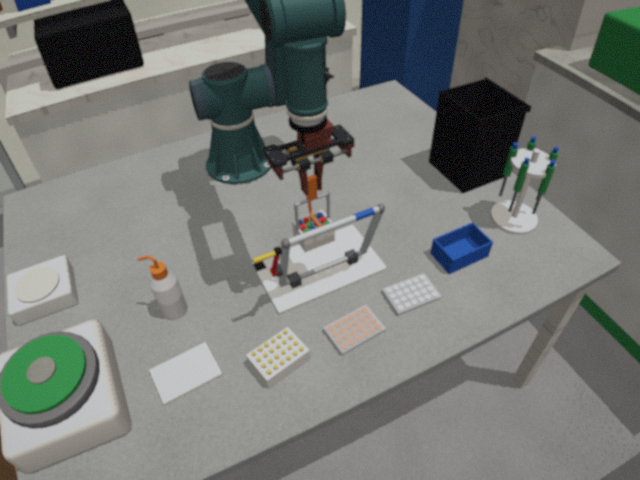

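The hook now runs through the bow under the bar, and the frame is undisturbed. Lowering.

```bash
python3 -m creep '[[[0,0.045,0],[0,0,0]],[[0,0.045,0],[0,0,0]],[[0,0.045,0],[0,0,0]],[[0,0.045,0],[0,0,0]],[[0,0.03,0],[0,0,0]],[[0,0,0],[0,0,0]],[[0,0,0],[0,0,0]]]'
python3 -m creep '[[[0,0.012,0],[0,0,0]],[[0,0.012,0],[0,0,0]],[[0,0.006,0],[0,0,0]],[[0,0,0],[0,0,0]],[[0,0,0],[0,0,0]]]'
```

```text
time_s: 11.72
tool_pos: [0.5995, -0.0, 0.289]
orientation: [0.501, -0.5, 0.499, -0.501]
force: [-0.1, -0.8, -1.9]
finger_gap: 0.273
time_s: 12.13
tool_pos: [0.6005, -0.0001, 0.2847]
orientation: [-0.5, 0.499, -0.5, 0.501]
force: [-0.8, -0.3, 4.8]
finger_gap: 0.271
```

Contact: fz went from -1.9 to +4.8 N, so the bar is on the rod. I'll ease off 1 mm and let go.

```bash
python3 -m creep '[[[0,-0.004,0],[0,0,0]],[[0,0,0],[0,0,0]]]'
python3 -m creep '[[[0,0,0],[0,0,0]],[[0,0,0],[0,0,0]],[[0,0,0],[0,0,0]],[[0,0,0],[0,0,0]],[[0,0,0],[0,0,0]],[[0,0,0],[0,0,0]],[[0,0,0],[0,0,0]],[[0,0,0],[0,0,0]]]' 0.8
python3 - <<'E'
from h import *
for n in ("wrist","scene","top"):
  p,d=read_camera(n);cv2.imwrite(f"pics/{n}6.png",p[:,:,::-1]);np.save(f"pics/{n}6.npy",d)
i=cv2.imread("pics/scene6.png")[130:280,240:400];cv2.imwrite("pics/s6z.png",cv2.resize(i,None,fx=4,fy=4))
E
```

```text
time_s: 12.3
tool_pos: [0.6002, -0.0001, 0.2848]
orientation: [-0.501, 0.499, -0.499, 0.501]
force: [0.7, -0.8, 1.8]
finger_gap: 0.269
time_s: 12.97
tool_pos: [0.5998, -0.0001, 0.2845]
orientation: [-0.501, 0.499, -0.499, 0.501]
force: [-0.5, -0.2, 0.0]
finger_gap: 0.794
```

View pics/wrist6.png

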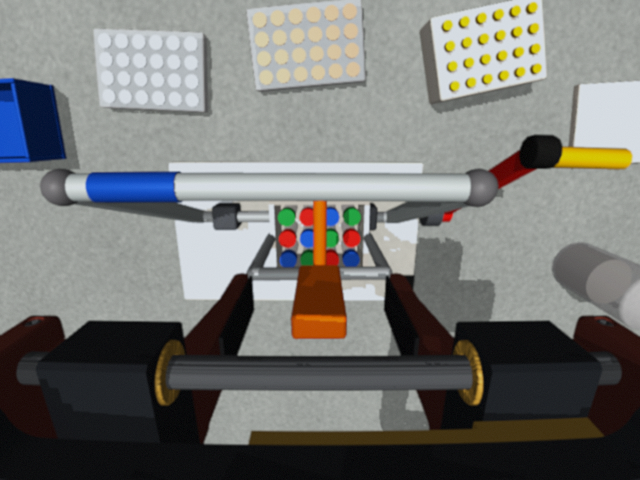

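View pics/s6z.png

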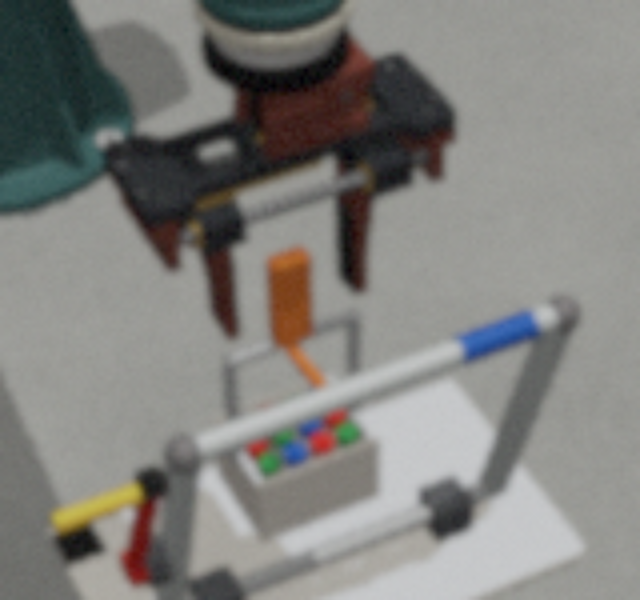

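The basket hangs level on the hook, with the tab free between the open fingers. Retract upward, close the fingers and go behind the peg.

```bash
python3 -m creep '[[[0,-0.05,0],[0,0,0]],[[0,-0.1,0],[0,0,0]],[[0,-0.15,0],[0,0,0]],[[0,-0.15,0],[0,0,0]],[[0,-0.14,0],[0,0,0]],[[0,0,0],[0,0,0]],[[0,0,0],[0,0,0]]]'
python3 -m creep '[[[0.1,0,0.075],[0,0,0]],[[0.1,0,0.075],[0,0,0]],[[0.1,0,0.075],[0,0,0]],[[0.1,0,0.075],[0,0,0]],[[0.1,0,0.075],[0,0,0]],[[0.1,0,0.075],[0,0,0]],[[0.1,0,0.075],[0,0,0]],[[0.05,0,0],[0,0,0]],[[0,0,0],[0,0,0]],[[0,0,0],[0,0,0]]]' 0 20
python3 - <<'E'
from h import *
s=sensors.get_state();c=get_calibration("wrist")
for n in ("wrist","scene","top"):
  p,d=read_camera(n);cv2.imwrite(f"pics/{n}7.png",p[:,:,::-1]);np.save(f"pics/{n}7.npy",d)
i=cv2.imread("pics/scene7.png")[130:280,240:400];cv2.imwrite("pics/s7z.png",cv2.resize(i,None,fx=4,fy=4))
c=get_calibration("scene");u,v,P=cloud(c,np.load("pics/scene7.npy"));H,S,V=cv2.cvtColor(cv2.imread("pics/scene7.png"),cv2.COLOR_BGR2HSV)[v,u].T.astype(int)
k=(H>20)&(H<33)&(S>150)&(P[:,2]>.2)&(abs(P[:,0]-.67)<.05);print("peg",P[k].min(0),P[k].max(0),np.median(P[k],0))
k=(H>5)&(H<16)&(S>150)&(P[:,2]>.25)&(abs(P[:,1])<.05);print("tab",P[k].min(0),P[k].max(0),np.median(P[k],0))
E
```

```text
time_s: 13.7
tool_pos: [0.6009, -0.0002, 0.4052]
orientation: [-0.5, 0.498, -0.501, 0.502]
force: [-0.5, 0.7, -0.4]
finger_gap: 0.801
time_s: 14.53
tool_pos: [0.7045, -0.1496, 0.4012]
orientation: [0.501, -0.5, 0.498, -0.5]
force: [0.3, 0.6, 0.7]
finger_gap: 0.079
peg [ 0.67123261 -0.18315433  0.24804594] [ 0.6920872  -0.12182365  0.50209714] [ 0.67480304 -0.14937433  0.25367141]
tab [ 0.60122507 -0.01093742  0.25080994] [0.63864138 0.01063485 0.31365917] [ 0.60641449 -0.00079982  0.28531807]
```

View pics/s7z.png

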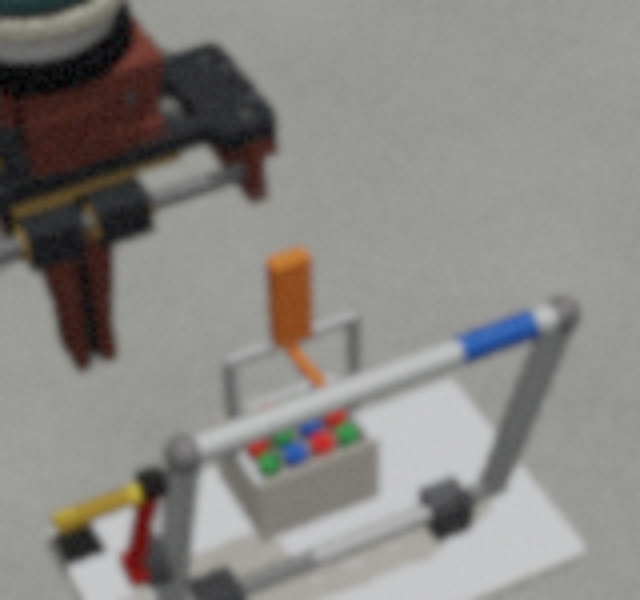

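View pics/wrist7.png

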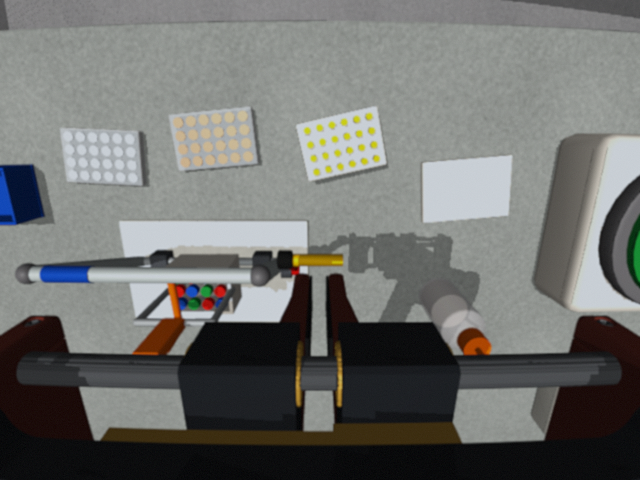

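The basket stays hung (tab at z≈0.31, y≈0) and the peg is at (0.672, -0.150, 0.25). Next I descend behind the peg and push forward.

```bash
python3 -m creep '[[[0,0.11,0],[0,0,0]],[[0,0.11,0],[0,0,0]],[[0,0.11,0],[0,0,0]],[[0,0.11,0],[0,0,0]],[[0,0.11,0],[0,0,0]],[[0,0.11,0],[0,0,0]],[[0,0.11,0],[0,0,0]],[[0,0,0],[0,0,0]],[[0,0,0],[0,0,0]]]'
python3 -m creep '[[[0,0,-0.04],[0,0,0]],[[0,0,-0.04],[0,0,0]],[[0,0,-0.04],[0,0,0]],[[0,0,-0.04],[0,0,0]],[[0,0,-0.04],[0,0,0]],[[0,0,-0.04],[0,0,0]],[[0,0,-0.04],[0,0,0]],[[0,0,-0.04],[0,0,0]]]'
python3 - <<'E'
from h import *
p,d=read_camera("scene")
i=p[130:300,220:380,::-1];cv2.imwrite("pics/s8z.png",cv2.resize(i,None,fx=4,fy=3.5))
E
```

```text
time_s: 15.43
tool_pos: [0.7043, -0.1485, 0.2479]
orientation: [0.501, -0.5, 0.498, -0.501]
force: [-0.5, 0.4, 1.1]
finger_gap: 0.003
time_s: 16.1
tool_pos: [0.6403, -0.15, 0.2486]
orientation: [0.501, -0.499, 0.499, -0.501]
force: [0.5, 1.1, -0.3]
finger_gap: 0.004
```

View pics/s8z.png

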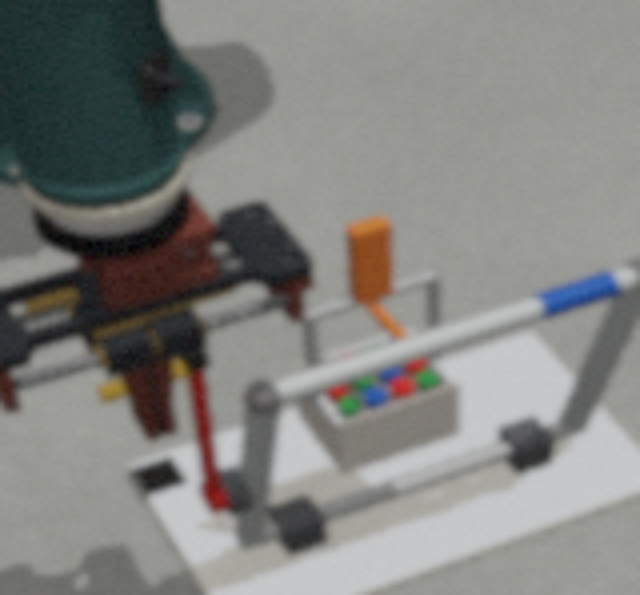

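The fingers are behind the peg at (145,385 in the crop) and the leg is nearly upright. Continuing past top.

```bash
python3 -m creep '[[[0,0,-0.04],[0,0,0]],[[0,0,-0.04],[0,0,0]],[[0,0,-0.04],[0,0,0]],[[0,0,-0.04],[0,0,0]],[[0,0,-0.04],[0,0,0]],[[0,0,-0.04],[0,0,0]],[[0,0,-0.04],[0,0,0]],[[0,0,-0.04],[0,0,0]],[[0,0,0],[0,0,0]],[[0,0,0],[0,0,0]],[[0,0,0],[0,0,0]],[[0,0,0],[0,0,0]],[[0,0,0],[0,0,0]],[[0,0,0],[0,0,0]],[[0,0,0],[0,0,0]],[[0,0,0],[0,0,0]]]'
python3 - <<'E'
from h import *
p,d=read_camera("scene")
i=p[130:300,220:380,::-1];cv2.imwrite("pics/s9z.png",cv2.resize(i,None,fx=4,fy=3.5))
E
```

```text
time_s: 17.48
tool_pos: [0.5775, -0.1501, 0.2484]
orientation: [-0.501, 0.499, -0.499, 0.501]
force: [-0.1, -1.0, 0.4]
finger_gap: 0.002
```

View pics/s9z.png

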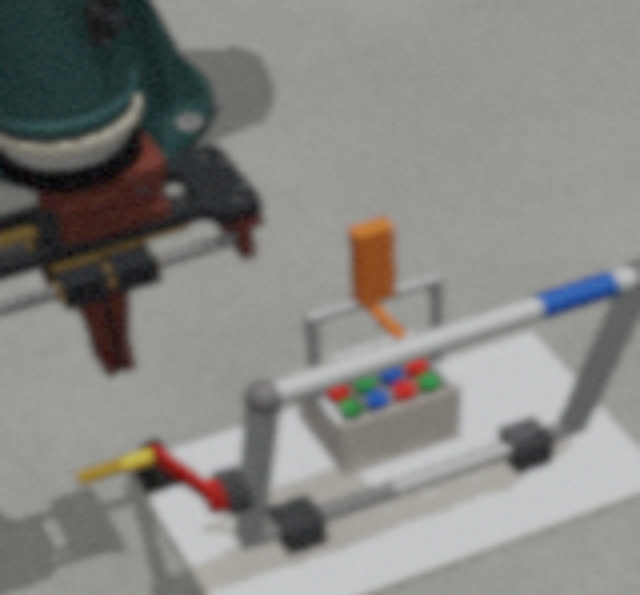

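```bash
python3 - <<'E'
from h import *
n="scene";p,d=read_camera(n);c=get_calibration(n);u,v,P=cloud(c,d);H,S,V=cv2.cvtColor(p,cv2.COLOR_RGB2HSV)[v,u].T.astype(int)
k=(H>20)&(H<33)&(S>150)&(P[:,0]<.6)&(P[:,0]>.4)&(abs(P[:,1]+.15)<.06)&(P[:,2]<.2);print("peg",k.sum(),P[k].min(0),P[k].max(0),np.median(P[k],0))
x,_,z=np.median(P[k],0);print("kick",.12+.3+np.arctan2(.6156-x,z-.006-.1255))
E
python3 -m creep '[[[0,-0.15,0],[0,0,0]],[[0,-0.15,0],[0,0,0]],[[0,-0.15,0],[0,0,0]],[[0,-0.15,0],[0,0,0]],[[0,-0.15,0],[0,0,0]],[[0,0,0],[0,0,0]]]'
python3 -m creep '[[[-0.12,0,0],[0,-0.125,0]],[[0,0,0],[0,-0.125,0]],[[0,0,0],[0,-0.125,0]],[[0,0,0],[0,-0.125,0]],[[0,0,0],[0,-0.125,0]],[[0,0,0],[0,-0.125,0]],[[0,0,0],[0,-0.125,0]],[[0,0,0],[0,-0.125,0]],[[0,0,0],[0,-0.125,0]],[[0,0,0],[0,-0.125,0]],[[0,0,0],[0,-0.125,0]],[[0,0,0],[0,-0.125,0]],[[0,0,0],[0,-0.125,0]],[[0,0,0],[0,-0.125,0]],[[0,0,0],[0,-0.125,0]],[[0,0,0],[0,-0.125,0]],[[0,0,0],[0,0,0]],[[0,0,0],[0,0,0]]]' 0.8 20
python3 - <<'E'
from h import *
s=sensors.get_state();print(R.from_quat(s["orientation"]).as_matrix().round(3),s["q"].round(2))
E
```

```text
peg 38 [ 0.47239468 -0.16657563  0.01544079] [ 0.50670785 -0.11587642  0.06441171] [ 0.50350543 -0.13777699  0.05978294]
kick 2.5599610101677066
time_s: 18.08
tool_pos: [0.5799, -0.1511, 0.4054]
orientation: [0.499, -0.496, 0.503, -0.502]
force: [0.1, -0.7, -0.0]
finger_gap: 0.013
time_s: 19.58
tool_pos: [0.5771, -0.1261, 0.3979]
orientation: [-0.707, 0.0, 0.0, 0.707]
force: [0.1, 0.1, -0.3]
finger_gap: 0.796
[[ 1.    -0.001 -0.   ]
 [ 0.     0.     1.   ]
 [-0.001 -1.     0.   ]] [-0.33  0.25  1.28  0.    1.62 -0.33]
```

The kickstand reads 2.56 rad, so it is on its stop. Moving over the blue sleeve.

```bash
python3 -m creep '[[[0.038,0,0.116],[0,0,0]],[[0.038,0,0.116],[0,0,0]],[[0.038,0,0.116],[0,0,0]],[[0.038,0,0.116],[0,0,0]],[[0.038,0,0.116],[0,0,0]],[[0.038,0,0.116],[0,0,0]],[[0.038,0,0.116],[0,0,0]],[[0.038,0,0.116],[0,0,0]],[[0.038,0,0.116],[0,0,0]],[[0.038,0,0.116],[0,0,0]],[[0,0,0],[0,0,0]],[[0,0,0],[0,0,0]]]'
python3 - <<'E'
from h import *
s=sensors.get_state();c=get_calibration("wrist")
p,d=read_camera("wrist");cv2.imwrite("pics/w10.png",p[:,:,::-1])
for n in("scene","top"):
  p,d=read_camera(n);c=get_calibration(n);u,v,P=cloud(c,d);H,S,V=cv2.cvtColor(p,cv2.COLOR_RGB2HSV)[v,u].T.astype(int)
  k=(H>105)&(H<122)&(S>150)&(P[:,1]<.2)&(P[:,2]>.2)&(P[:,2]<.3);print("sleeve",k.sum(),P[k].min(0),P[k].max(0),np.median(P[k],0)) if k.any() else 0
cv2.imwrite("pics/t10.png",p[:,:,::-1])
E
```

```text
time_s: 20.58
tool_pos: [0.6525, 0.1072, 0.3978]
orientation: [0.707, 0.001, -0.001, -0.707]
force: [0.6, -0.6, 0.5]
finger_gap: 0.8
sleeve 154 [-0.53747201 -0.50640383  0.20145181] [0.66233223 0.12780051 0.29685042] [0.65430363 0.08903361 0.25144731]
```

View pics/w10.png

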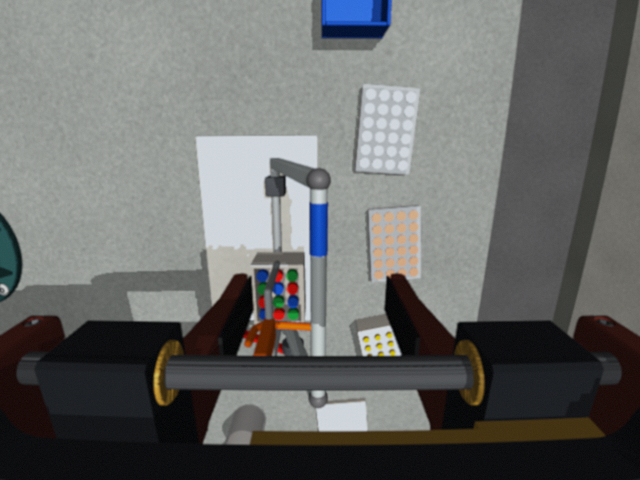

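The bar is centred between the fingers at u≈318. Descend and grip.

```bash
python3 -m creep '[[[0,0.115,0],[0,0,0]],[[0,0.115,0],[0,0,0]],[[0,0.115,0],[0,0,0]],[[0,0.115,0],[0,0,0]],[[0,0.115,0],[0,0,0]],[[0,0.115,0],[0,0,0]],[[0,0.115,0],[0,0,0]],[[0,0,0],[0,0,0]]]'
python3 -m creep '[[[0,0,0],[0,0,0]],[[0,0,0],[0,0,0]],[[0,0,0],[0,0,0]],[[0,0,0],[0,0,0]],[[0,0,0],[0,0,0]],[[0,0,0],[0,0,0]],[[0,0,0],[0,0,0]],[[0,0,0],[0,0,0]],[[0,0,0],[0,0,0]],[[0,0,0],[0,0,0]],[[0,0,0],[0,0,0]],[[0,0,0],[0,0,0]]]' 0 25
```

```text
time_s: 21.4
tool_pos: [0.6493, 0.1046, 0.2327]
orientation: [0.707, -0.003, -0.003, -0.707]
force: [-1.6, 0.5, -0.6]
finger_gap: 0.804
time_s: 22.4
tool_pos: [0.6523, 0.1061, 0.2375]
orientation: [-0.707, -0.001, 0.001, 0.707]
force: [-1.3, 0.8, 1.8]
finger_gap: 0.173
```

```bash
python3 -m creep '[[[-0.018,-0.005,0],[0,0,0]],[[-0.018,-0.005,0],[0,0,0]],[[-0.018,-0.005,0],[0,0,0]],[[-0.018,-0.005,0],[0,0,0]],[[-0.018,-0.005,0],[0,0,0]],[[-0.019,-0.003,0],[0,0,0]],[[-0.018,-0.003,0],[0,0,0]],[[-0.018,-0.003,0],[0,0,0]],[[-0.018,-0.003,0],[0,0,0]],[[-0.018,-0.003,0],[0,0,0]],[[-0.018,-0.003,0],[0,0,0]],[[-0.019,-0.002,0],[0,0,0]],[[0,0,0],[0,0,0]],[[0,0,0],[0,0,0]]]'
python3 -m creep '[[[-0.018,-0.001,0],[0,0,0]],[[-0.018,-0.001,0],[0,0,0]],[[-0.018,-0.001,0],[0,0,0]],[[-0.018,-0.001,0],[0,0,0]],[[-0.018,-0.001,0],[0,0,0]],[[-0.018,0,0],[0,0,0]],[[0,0,0],[0,0,0]],[[0,0,0],[0,0,0]],[[0,0,0],[0,0,0]],[[0,0,0],[0,0,0]],[[0,0,0],[0,0,0]],[[0,0,0],[0,0,0]]]'
python3 - <<'E'
from h import *
for n in("scene","top","wrist"):
  p,d=read_camera(n);np.save(f"pics/{n}11.npy",d);cv2.imwrite(f"pics/{n}11.png",p[:,:,::-1])
i=cv2.imread("pics/scene11.png")[130:300,220:400];cv2.imwrite("pics/s11z.png",cv2.resize(i,None,fx=4,fy=3.5))
i=cv2.imread("pics/top11.png")[190:340,230:410];cv2.imwrite("pics/t11z.png",cv2.resize(i,None,fx=4,fy=4))
n="scene";c=get_calibration(n);u,v,P=cloud(c,np.load("pics/scene11.npy"));H,S,V=cv2.cvtColor(cv2.imread("pics/scene11.png"),cv2.COLOR_BGR2HSV)[v,u].T.astype(int)
k=(H>20)&(H<33)&(S>150)&(P[:,0]<.6)&(P[:,0]>.4)&(abs(P[:,1]+.15)<.06)&(P[:,2]<.2);print("peg",k.sum(),np.median(P[k],0))
k=(H>5)&(H<16)&(S>150)&(abs(P[:,1])<.05)&(P[:,2]>.2)&(P[:,0]>.4);print("tab+hook",P[k].min(0),P[k].max(0),np.median(P[k],0))
E
```

```text
time_s: 23.57
tool_pos: [0.6093, 0.1062, 0.2475]
orientation: [-0.707, -0.002, 0.001, 0.707]
force: [3.8, 0.3, 5.6]
finger_gap: 0.177
time_s: 24.57
tool_pos: [0.5874, 0.1062, 0.2479]
orientation: [-0.707, -0.001, 0.001, 0.707]
force: [4.2, 2.6, 5.6]
finger_gap: 0.177
peg 43 [ 0.50026427 -0.13447853  0.03481831]
tab+hook [ 0.53337492 -0.01071248  0.24273183] [0.5629586  0.01160049 0.30960039] [ 5.43963403e-01 -3.45653880e-04  2.80818321e-01]
```

View pics/s11z.png

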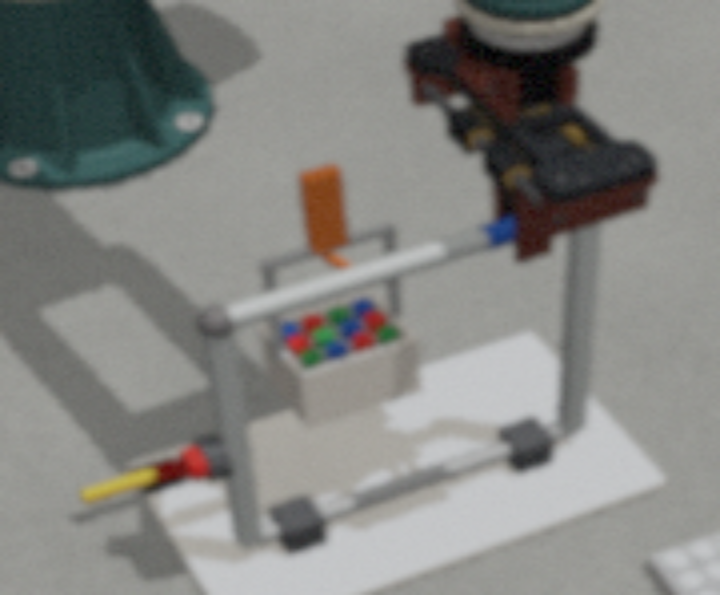

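View pics/t11z.png

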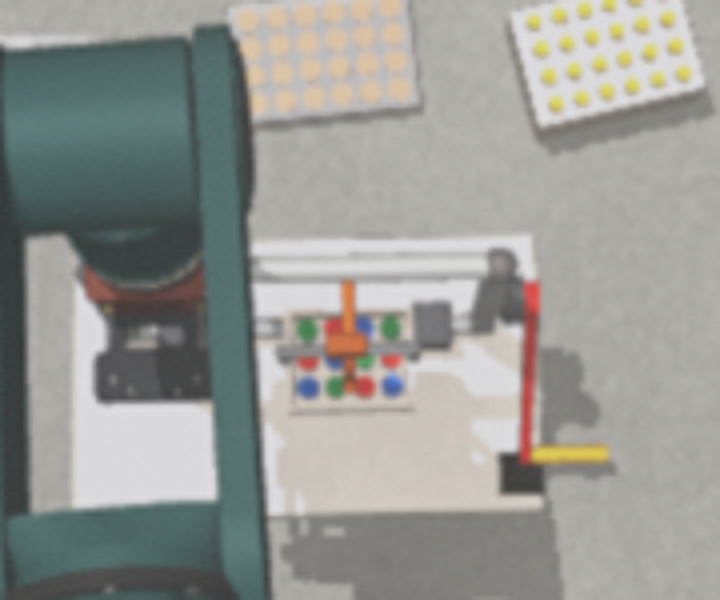

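View pics/wrist11.png

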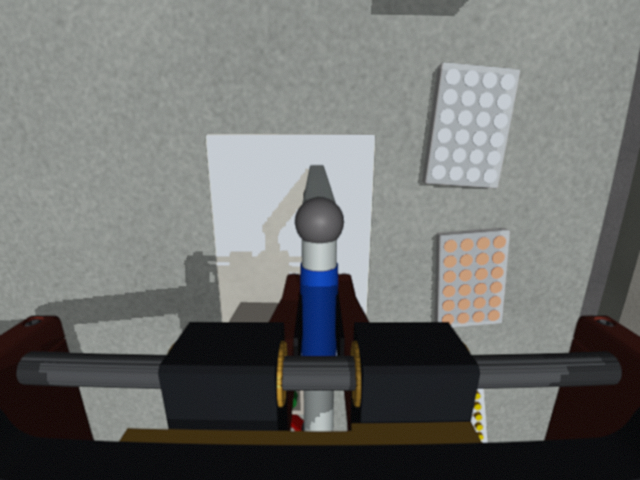

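Frame lean by TCP is ≈ 0.006 rad and the kickstand ≈ 2.55 rad. I'll let the basket settle and check its tilt and whether the arm is at rest.

```bash
python3 -m creep '[[[0,0,0],[0,0,0]],[[0,0,0],[0,0,0]],[[0,0,0],[0,0,0]],[[0,0,0],[0,0,0]],[[0,0,0],[0,0,0]],[[0,0,0],[0,0,0]],[[0,0,0],[0,0,0]],[[0,0,0],[0,0,0]],[[0,0,0],[0,0,0]],[[0,0,0],[0,0,0]],[[0,0,0],[0,0,0]],[[0,0,0],[0,0,0]],[[0,0,0],[0,0,0]],[[0,0,0],[0,0,0]],[[0,0,0],[0,0,0]]]'
python3 - <<'E'
from h import *
for i in range(3):
  n="top";p,d=read_camera(n);c=get_calibration(n);u,v,P=cloud(c,d);H,S,V=cv2.cvtColor(p,cv2.COLOR_RGB2HSV)[v,u].T.astype(int)
  k=(H>5)&(H<16)&(S>150)&(abs(P[:,1])<.05)&(P[:,2]>.22)&(abs(P[:,0]-.55)<.06)
  q=P[k];t=q[q[:,2]>.295];print("tabtop",len(t),t.mean(0).round(4),"hook",q[q[:,2]<.28].min(0).round(3),q[q[:,2]<.28].max(0).round(3))
  k=(S>120)&(abs(P[:,1])<.04)&(abs(P[:,0]-.54)<.05)&(P[:,2]>.14)&(P[:,2]<.2);q=P[k];print("caps",q.mean(0).round(4),"slope",np.polyfit(q[:,0],q[:,2],1)[0].round(3))
  m=(H<8)|(H>174);m&=(S>150)&(abs(P[:,1]+.117)<.02)&(P[:,0]>.45)&(P[:,0]<.6);print("leg z/x",np.polyfit(P[m][:,0],P[m][:,2],1).round(3))
E
```

```text
time_s: 25.97
tool_pos: [0.5874, 0.1062, 0.248]
orientation: [-0.707, -0.001, 0.001, 0.707]
force: [3.5, 2.4, 6.2]
finger_gap: 0.176
tabtop 40 [0.5379 0.0019 0.3053] hook [ 0.515 -0.002  0.239] [0.576 0.004 0.269]
caps [ 0.5338 -0.0022  0.1701] slope 0.035
leg z/x [ 1.078 -0.493]
tabtop 43 [0.5383 0.0021 0.3054] hook [ 0.515 -0.002  0.239] [0.578 0.002 0.271]
caps [ 5.333e-01 -4.000e-04  1.704e-01] slope -0.012
leg z/x [ 1.09 -0.5 ]
tabtop 42 [0.5385 0.0018 0.3047] hook [ 0.516 -0.001  0.235] [0.577 0.002 0.265]
caps [ 0.5325 -0.002   0.17  ] slope -0.023
leg z/x [ 1.097 -0.504]
```

```bash
python3 -c "
from cell import order; print(order.job_done())"
```

```text
the job is handed in; nothing more can be done
None
```

I hung the basket on the orange hook and let go, flipped the kickstand over its top centre, then gripped the blue sleeve and pulled the frame upright. I handed the job in at about 26 s while still holding the frame. The hand-in gave no verdict.

Last checks before handing in:
- **Frame:** the lean is about 0.006 rad by the gripper's position. The gripper is closed on the sleeve at an opening of 0.176 (about 15.5 mm). The tool felt about 3.5 N pulling back along x, and the pose did not move for over a second.
- **Kickstand:** 2.55 rad from the peg and about 2.51 rad from the slope of the leg. Both are above the 2.4 rad needed.
- **Basket:** hanging still, about level, clear of the fingers. Its bar is about 5 mm from the seat along x (0.536 against 0.531), behind the upturned tip.
- **Other things:** I saw no contact with any of them, but I did not measure them again at the end.

No check failed or disagreed.

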